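Fit the brass sleeve to the telescoping gauge arm and draw the arm out to the rider

TASK

Push the loose brass sleeve all the way down onto the upright spigot at the end of the telescoping gauge arm and let go of it. Then pinch the arm's black grip block so that its red lock button is squeezed in, draw the arm out until the red pointer on the scale lines up with the yellow rider, and finish while still pinching the block and holding the arm there against its return spring. Leave the pot, the dish of screws and the screwdriver near it where they are.

Things in the scene. Friction and masses are not known exactly. Their poses are not given: they have to be found in the camera images.
- gauge: the fixed half of a bench length gauge, bolted down: dark base plate 160 x 84 x 12 mm carrying a rectangular aluminium housing 150 (along its x) x 56 x 54 mm, whose top is 82 mm above the bench and bears a white scale with ticks each 10 mm. Origin under the centre of the base plate, on the bench; z up. The arm leaves the housing at its -x end (the dark mouth plate, 75 mm from the origin) and extends along the gauge's own -x; the yaw varies
- gauge_arm (a joint): how far the telescoping arm is drawn out, in m: 0 fully in (locked at the start), at most 0.08. It slides straight along the gauge's own -x. A return spring pulls it in with about 3 N (in) to 5 N (out). While the lock button is out, a tooth blocks the arm after 1 mm of play
- lock_button (a joint): travel of the red lock button in m: 0 out, 0.005 fully pressed; the lock is free from 0.0035. A spring resists with 2.5 N at first, 5 N fully pressed. It sits on the left (+y of the gauge) side of the grip block, moves toward -y of the gauge and travels with the arm, so pinching the block across the gauge's y presses it (a grip of 15 to 25 N presses it fully and holds the arm without slip)
- grip_block (a point): centre of the black grip block on the arm, 34 (x) x 36 (y) x 44 (z) mm in the gauge's axes, centre 55 mm above the bench, 115 mm from the gauge's origin toward its -x when the arm is in. Its right (-y) side is a plain ribbed face 18 mm from this point (19 mm at the ribs); on its left the red button stands out to 25 mm from it (20 mm when pressed). The spigot is 63 mm further out along -x; the tube between is 16 mm wide
- button_face (a point): centre of the outer face of the red lock button, 24 (x) x 30 (z) mm, on the grip block's left (+y of the gauge) side, 55 mm above the bench; moves with the button
- spigot_base (a point): foot of the upright steel spigot near the end of the arm, at the centre of the shoulder on which the sleeve seats, 60 mm above the bench (178 mm from the gauge's origin toward its -x when the arm is in). The spigot is 16 mm in diameter, 40 mm tall, its top 9 mm taper to 6 mm. The shoulder is the top of a dark block 40 (x) x 36 (y) x 17 mm
- pointer (a point): tip of the red pointer that travels with the arm on top of the housing, beside the scale, 85 mm above the bench. Its position along the gauge's x against the rider's is what counts
- rider: small yellow clip with a black line, 8 mm wide, fixed over the left edge of the housing top, turned as the gauge is; its origin lies on its black line, 84 mm above the bench. It marks the length to set, 30 to 70 mm of extension; pointer and rider are lined up when they have the same x in the gauge's frame. The arm's pointer does not touch it
- sleeve: loose brass sleeve (plain tube), outer diameter 32, bore 20, height 42 mm, 0.12 kg, open at both ends, standing upright on the bench on the left in front. Origin at the centre of its lower end, z up along its axis. Fitted as it stands (same end down) and seated, its origin coincides with spigot_base
- teal_pot: bystander: low round pot with a teal lid, 54 x 54 x 27 mm, on the right by the gauge; leave alone
- screw_dish: bystander: shallow dish, 92 x 92 x 18 mm, left of the gauge; leave alone
- driver_black: bystander: screwdriver with black and yellow handle, 154 x 18 x 18 mm, lying by the right edge of the bench; leave alone

How it is judged:
By the outcome, as a careful person would: the job done as asked, in the order asked, and still so for the second after the job is handed in, while the arm keeps its last pose, push and grip.
It also fails if it takes over 58 s, if anything falls off the work surface, if the arm or the gripper's body presses on something with over 40 N, if the wrist force passes 120 N, or if a joint passes its speed limit or range.

ROBOT

A 6-joint arm with a two-finger parallel gripper is mounted at the origin on a cart in front of the work surface, level with it; the furniture and walls round the work are solid. World frame = base frame: x ahead of the robot, y to its left, z up, the work surface at z = 0. Lengths are in m, angles in degrees, forces in N, time in s.
With the tool pointing down it reaches from about 0.375 to 0.925 m from the base axis. Payload 5.7 kg.
Tool frame: the origin (TCP) lies midway between the tips of the shut fingers; the grasp point (between the pads) lies 19 mm behind it; z points along the fingers, y is the line along which they close (so a half turn about z gives the same grasp; the last joint's range is limited). The gripper opens to 88 mm and grips with 3 to 60 N. Pads are 20 mm wide; open, the fingers measure 115 mm over their backs; the gripper's body (75 mm by 178 mm) begins 61 mm behind the grasp point.
Start: joints at [-77.24, 20.558, 86.54, -0, 72.909, -6.595], TCP at [0.199, -0.566, 0.223] pointing down, gripper open.
Joint ranges: [-170.27, 170.27], [-57.76, 135], [12.27, 136.19], [-55.21, 235.2], [11.17, 155.16], [-170.74, 170.74]. Speed limits (degrees/s): [136.94, 136.94, 180, 180, 180, 180].

INTERFACE

Orientations are given as a 3x3 rotation matrix whose columns are the frame's x, y, z axes.
In Python, from workcell import ctrl gives the robot as it stands. The module is installed in compiled form; this text tells all that it offers. Calls block until the motion is done:
- ctrl.move_ptp(position, orientation): joint-space move of the TCP to a pose.
- ctrl.move_l(position, frame=None, feed=0.15): straight line of the TCP; frame=None keeps the orientation; feed is the mean speed in m/s.
- ctrl.move_j(angles): joint-space move.
- ctrl.gripper_open() and ctrl.grasp(): open the fingers fully, or close them until they stop; the grip force is fixed at half the most.
- ctrl.pause(seconds).
- ctrl.solve_ik(position, orientation): joint angles nearest the present ones, or None.
- ctrl.camera(name): name is "scene" or "top" or "wrist"; returns the picture (400x640x3 uint8, blue, green, red); there is no depth.
- ctrl.camera_info(name): a dict with "vertical_fov" (degrees; the focal length in pixels is half the picture's height over the tangent of half this angle, whatever the lens; pixels are square), "cx", "cy" (the principal point, pixels), "k1" (the pictures are not rectified: a ray, as slopes to the right and down, at radius r is drawn at 1 + k1 r^2 times it, then the intrinsics apply), "position" and "orientation" of the camera in the world. Camera axes: x right, y down, z forward; pixel columns grow to the right and rows downward; lengths in m; the calibration is good to about 2 mm. A picture is of the moment at which its call begins: read the wrist's pose just before it. camera_info takes no time and is no camera call; for the wrist camera it gives the pose at the moment of the call.
A pose or a line that the arm cannot do raises ctrl.Unreachable and nothing moves.
- ctrl.sign_off(): hands the job in; it is judged then, once.
Readings, each from a call of its own:
- ctrl.get_clock(): time.
- ctrl.get_joints(): joint angles.
- ctrl.get_joint_velocities(): joint speeds.
- ctrl.get_effort(): joint torques, N m.
- ctrl.get_position(): TCP position.
- ctrl.get_tool_rot(): TCP orientation.
- ctrl.get_ft_force(): force on the tool from outside, world axes, zero at the start.
- ctrl.get_wrist_torque(): the same for the moment, N m.
- ctrl.get_finger_gap(): finger opening in m.
- ctrl.get_finger_force(): force on a finger pad.
Only numpy, scipy, OpenCV 4.12 (cv2) and the standard library are available. Lean on these libraries where they do the work, as an engineer would, in place of code of your own. Each camera call takes 0.05 s, during which the arm holds its last target. There are 200 camera calls.

## Working session

There is one attempt and no reset: what is moved stays moved. The work goes in short steps, each a Python script; the robot and the scene stay as the last script left them, time stands still between calls to the robot, and variables do not carry over. Pictures are saved under pics/ and viewed, at most 10 in all, crops included, and the job is handed in when it is done.

```bash
mkdir -p pics
python3 - <<'E'
from workcell import ctrl
import cv2
for n in ("scene","top"):
    cv2.imwrite(f"pics/{n}0.png",ctrl.camera(n)); print(n,ctrl.camera_info(n))
print(ctrl.get_clock())
E
```

```text
scene {'vertical_fov': 42.67210749675572, 'cx': 320.13855659998916, 'cy': 196.7317743437741, 'k1': -0.019228451091331446, 'position': array([0.14911855, 0.6998493 , 0.68525065]), 'orientation': array([[-9.03124080e-01, -2.29773632e-01,  3.62727135e-01],
       [-4.29379537e-01,  4.82634769e-01, -7.63345855e-01],
       [ 3.32022697e-04, -8.45143632e-01, -5.34539177e-01]])}
top {'vertical_fov': 46.81905578430063, 'cx': 320.2689403921108, 'cy': 206.37420438787444, 'k1': 0.03868141644786551, 'position': array([ 0.39278618, -0.1231492 ,  1.13303157]), 'orientation': array([[-0.00982272, -0.98573757,  0.16800286],
       [-0.99994952,  0.00932779, -0.00373485],
       [ 0.00211449, -0.16803106, -0.98577943]])}
0.1
```

View pics/top0.png

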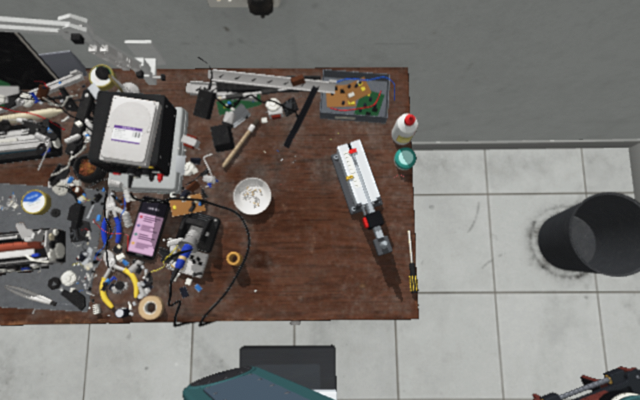

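View pics/scene0.png

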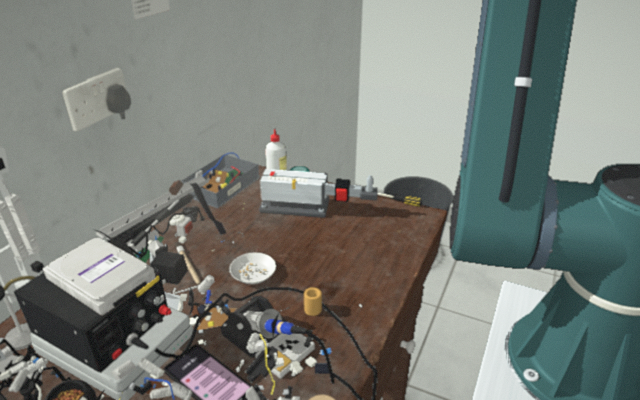

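```bash
cat > h.py <<'E'
from workcell import ctrl
import cv2, numpy as np
def ray(info,u,v):
    f=200/np.tan(np.radians(info["vertical_fov"]/2))
    d=np.array([(u-info["cx"])/f,(v-info["cy"])/f]); s=d.copy()
    for _ in range(20): s=d/(1+info["k1"]*(s@s))
    return info["orientation"]@np.array([*s,1.])
def at(info,u,v,z):
    r=ray(info,u,v); p=info["position"]; return p+r*(z-p[2])/r[2]
def down(a):  # tool down, closing line (tool y) at world yaw a (rad)
    y=np.array([np.cos(a),np.sin(a),0]); z=np.array([0,0,-1.]); return np.column_stack([np.cross(y,z),y,z])
E
python3 - <<'E'
from h import *
a=cv2.imread("pics/top0.png")
g=cv2.resize(a[130:270,325:425],None,fx=4.2,fy=4.2,interpolation=cv2.INTER_CUBIC)
s=cv2.resize(a[235:285,205:255],None,fx=6,fy=6,interpolation=cv2.INTER_CUBIC)
c=np.zeros((590,730,3),np.uint8); c[:588,:420]=g; c[:300,425:725]=s
cv2.imwrite("pics/c1.png",c)
i=ctrl.camera_info("top")
for n,u,v,z in [("sleeve",233,258,.021),("spig",382,244,.08),("rider",349,178,.084),("ptr",352,152,.085),("btn",365,225,.055)]: print(n,at(i,u,v,z).round(4))
E
```

```text
sleeve [0.4591 0.0825 0.021 ]
spig [ 0.4839 -0.267   0.08  ]
rider [ 0.6379 -0.1947  0.084 ]
ptr [ 0.7002 -0.2029  0.085 ]
btn [ 0.5311 -0.2319  0.055 ]
```

View pics/c1.png

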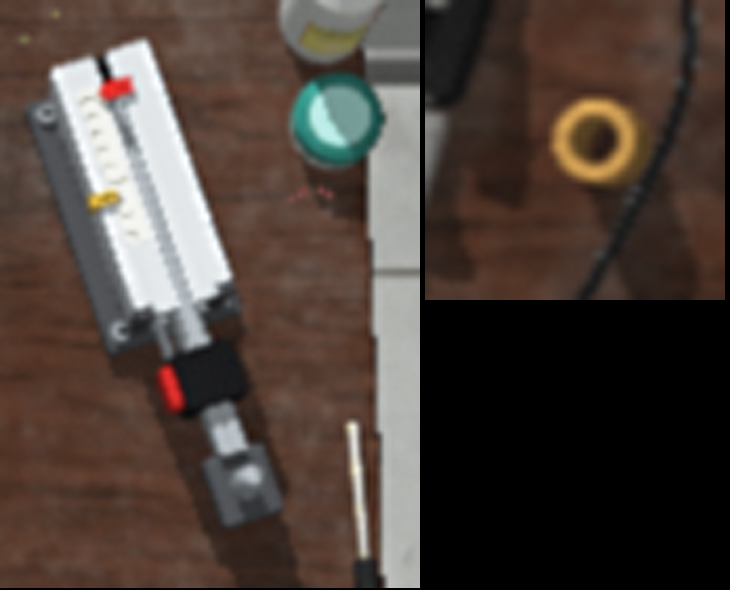

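Run:
```python
from h import *
R=ctrl.get_tool_rot(); p=ctrl.get_position(); i=ctrl.camera_info("wrist")
print(R.round(3)); print("cam in tool",(R.T@(i["position"]-p)).round(4),(R.T@i["orientation"]).round(3), {k:i[k] for k in("vertical_fov","cx","cy","k1")})
for pos in [(.463,.082,.2),(.484,-.267,.25),(.63,-.215,.25)]:
  for a in (109,-71):
    q=ctrl.solve_ik(np.array(pos),down(np.radians(a))); print(pos,a,None if q is None else np.round(q,1))
```

```text
[[ 0.943  0.331 -0.   ]
 [ 0.331 -0.943  0.002]
 [ 0.    -0.002 -1.   ]]
cam in tool [ 0.0789 -0.0008 -0.1619] [[ 0.001 -0.957 -0.289]
 [ 1.     0.001 -0.   ]
 [ 0.001 -0.289  0.957]] {'vertical_fov': 70.4270970701358, 'cx': 322.57240162956197, 'cy': 200.21992772569985, 'k1': -0.006094830743911755}
(0.463, 0.082, 0.2) 109 [   1.6   11.3  103.7   -0.    65.1 -107.4]
(0.463, 0.082, 0.2) -71 [  1.6  11.3 103.7  -0.   65.1  72.6]
(0.484, -0.267, 0.25) 109 [ -36.    15.3   90.3   -0.    74.4 -145. ]
(0.484, -0.267, 0.25) -71 [-36.   15.3  90.3  -0.   74.4  35. ]
(0.63, -0.215, 0.25) 109 [ -24.8   24.8   75.8   -0.    79.4 -133.8]
(0.63, -0.215, 0.25) -71 [-24.8  24.8  75.8  -0.   79.4  46.2]
```

Run:
```python
from h import *
import pickle
D={}; R=down(np.radians(-71))
for n,pos in [("spig",(.484,-.267,.25)),("hous",(.57,-.24,.25)),("slv",(.463,.082,.2))]:
    ctrl.move_ptp(np.array(pos),R); ctrl.pause(.3)
    i=ctrl.camera_info("wrist"); a=ctrl.camera("wrist"); D[n]=i; cv2.imwrite(f"pics/w_{n}.png",a)
pickle.dump(D,open("D.pkl","wb")); print(ctrl.get_clock())
```

```text
4.425
```

View pics/w_spig.png

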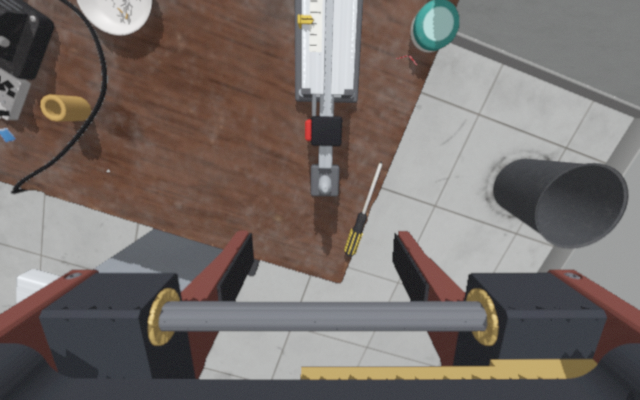

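View pics/w_hous.png

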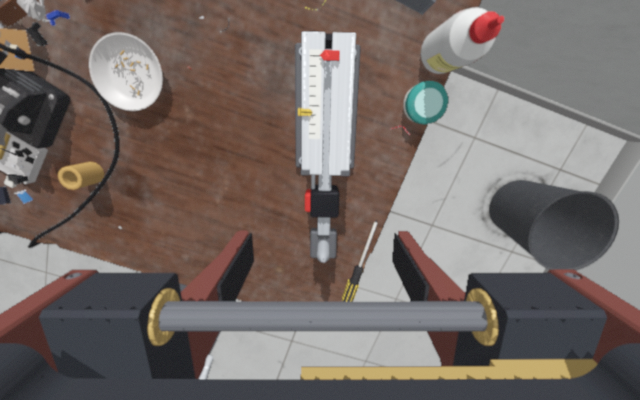

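View pics/w_slv.png

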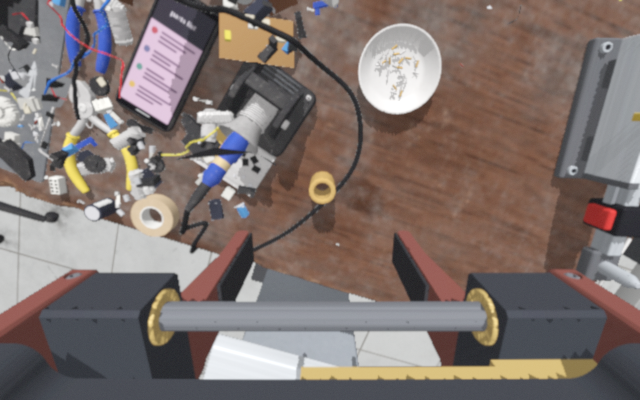

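Run:
```python
from h import *
r=lambda n,x0,x1,y0,y1,k:cv2.resize(cv2.imread(f"pics/w_{n}.png")[y0:y1,x0:x1],None,fx=k,fy=k,interpolation=cv2.INTER_CUBIC)
c=np.zeros((600,800,3),np.uint8)
for im,x,y in [(r("hous",290,365,30,180,4),0,0),(r("spig",290,370,85,210,4),310,0),(r("slv",300,345,165,210,6),520+120,0)]:
    h,w=im.shape[:2]; w=min(w,800-x); c[y:y+h,x:x+w]=im[:,:w]
cv2.imwrite("pics/c2.png",c)
```

```text
(no output)
```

View pics/c2.png

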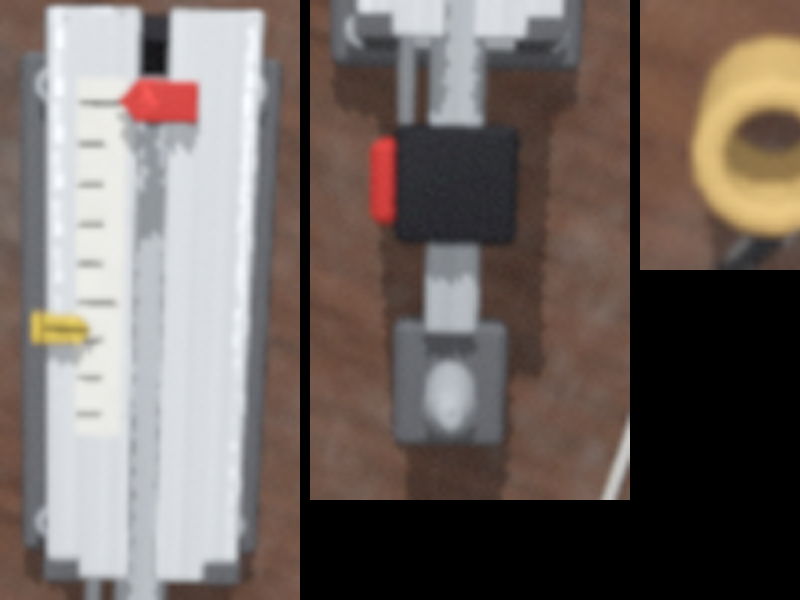

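```bash
cat >> h.py <<'E'
def proj(info,P):
    f=200/np.tan(np.radians(info["vertical_fov"]/2))
    c=(np.atleast_2d(P)-info["position"])@info["orientation"]; s=c[:,:2]/c[:,2:]
    s=s*(1+info["k1"]*(s**2).sum(1,keepdims=True)); return s*f+[info["cx"],info["cy"]]
E
python3 - <<'E'
from h import *
import pickle
from scipy.optimize import least_squares
D=pickle.load(open("D.pkl","rb"))
# sleeve silhouette
a=cv2.imread("pics/w_slv.png")[160:215,295:350]; hsv=cv2.cvtColor(a,cv2.COLOR_BGR2HSV)
m=((hsv[...,0]>14)&(hsv[...,0]<28)&(hsv[...,1]>85)&(hsv[...,2]>90)).astype(np.uint8)
n,l,st,_=cv2.connectedComponentsWithStats(m); k=1+st[1:,4].argmax(); x,y,w,h,ar=st[k]
bb=np.array([x+295-.5,x+w+295-.5,y+160-.5,y+h+160-.5]); print("bbox",bb,ar)
t=np.linspace(0,2*np.pi,72); C=np.c_[.016*np.cos(t),.016*np.sin(t)]
def sil(q):
    P=np.vstack([np.c_[C+q,0*t+z] for z in (0,.042)]); u=proj(D["slv"],P)
    return np.array([u[:,0].min(),u[:,0].max(),u[:,1].min(),u[:,1].max()])
r=least_squares(lambda q:sil(q)-bb,[.465,.082]); print("sleeve",r.x.round(4),r.fun.round(2)); print("top cam",at(ctrl.camera_info("top"),233.7,258.7,.042).round(4))
# gauge
H=lambda X,Y:(290+X/4-.4,30+Y/4-.4); S=lambda X,Y:(290+(X-310)/4-.4,85+Y/4-.4)
F=[("hous",(75,28,82),H(47,8)),("hous",(75,-28,82),H(264,10)),("hous",(-75,-28,82),H(238,568)),
("hous",(80,42,12),H(24,57)),("hous",(80,-42,12),H(279,60)),("hous",(-80,42,12),H(25,546)),("hous",(-80,-42,12),H(259,546)),
("spig",(-98,18,77),S(397,125)),("spig",(-98,-18,77),S(518,125)),("spig",(-132,18,77),S(397,242)),("spig",(-132,-18,77),S(516,242)),
("spig",(-178,0,100),S(450,420)),("spig",(-198,18,60),S(394,441)),("spig",(-198,-18,60),S(505,441))]
def G(q,p):
    c,s=np.cos(q[2]),np.sin(q[2]); p=np.array(p)/1e3; return np.array([q[0]+c*p[0]-s*p[1],q[1]+s*p[0]+c*p[1],p[2]])
res=lambda q:np.concatenate([proj(D[n],G(q,p))[0]-u for n,p,u in F])
r=least_squares(res,[.64,-.215,.33],loss="soft_l1"); q=r.x; print("gauge",q.round(4),np.degrees(q[2]).round(2)); print(res(q).reshape(-1,2).round(1).tolist())
g=lambda P:np.array([[np.cos(q[2]),np.sin(q[2])],[-np.sin(q[2]),np.cos(q[2])]])@(P[:2]-q[:2])
pt,ri=at(D["hous"],*H(122,102),.085),at(D["hous"],*H(65,328),.084)
print("ptr",g(pt).round(4),"rider",g(ri).round(4)); print("spig",G(q,(-178,0,60)),"block",G(q,(-115,0,55)))
np.save("gauge.npy",q)
E
```

```text
bbox [307.5 335.5 170.5 204.5] 713
sleeve [0.4566 0.0813] [ 0.3  -0.3   0.31 -0.3 ]
top cam [0.4562 0.077  0.042 ]
gauge [ 0.6522 -0.2157  0.3112] 17.83
[[0.1, -1.0], [0.0, -0.2], [-0.3, 3.0], [-1.3, -2.2], [1.4, -1.4], [-0.6, 1.0], [-0.2, 2.2], [-0.5, -0.9], [1.0, -0.2], [-0.8, 0.3], [0.3, 0.9], [0.6, -0.8], [0.1, 1.0], [0.2, 1.5]]
ptr [0.0519 0.0083] rider [-0.0048  0.023 ]
spig [ 0.48274248 -0.27019383  0.06      ] block [ 0.542717   -0.25090506  0.055     ]
```

Run:
```python
from h import *
q=np.load("gauge.npy"); R=down(q[2]-np.pi/2)
s=np.array([.4566,.0813])
ctrl.move_ptp(np.array([*s,.10]),R); ctrl.move_l(np.array([*s,.014]),feed=.12)
f0=ctrl.get_ft_force(); ctrl.grasp(); print("gap",ctrl.get_finger_gap(),ctrl.get_finger_force(),f0.round(1))
ctrl.move_l(np.array([*s,.17]),feed=.2)
sp=np.array([.48274,-.27019])
ctrl.move_ptp(np.array([*sp,.135]),R); ctrl.pause(.3)
print("gap",ctrl.get_finger_gap(),ctrl.get_clock(),ctrl.get_ft_force().round(2),ctrl.get_position().round(4))
i=ctrl.camera_info("wrist"); a=ctrl.camera("wrist"); cv2.imwrite("pics/hold.png",a)
t=np.linspace(0,2*np.pi,60)
for z in (.121,.163):
    u=proj(i,np.c_[sp[0]+.016*np.cos(t),sp[1]+.016*np.sin(t),0*t+z]); cv2.polylines(a,[np.round(u*8).astype(np.int32)],True,(255,0,0),1,cv2.LINE_AA,3)
u=proj(i,np.c_[sp[0]+.003*np.cos(t),sp[1]+.003*np.sin(t),0*t+.1]); cv2.polylines(a,[np.round(u*8).astype(np.int32)],True,(0,255,0),1,cv2.LINE_AA,3)
c=a[120:290,220:420]; cv2.imwrite("pics/hold_c.png",cv2.resize(c,None,fx=3.5,fy=3.5,interpolation=cv2.INTER_CUBIC))
```

```text
gap 0.030416546177538296 29.999816630152054 [ 0.5 -0.3 -0.6]
gap 0.030986721978257716 9.2583 [-0.04 -0.47 -1.63] [ 0.4831 -0.2694  0.1352]
```

View pics/hold_c.png

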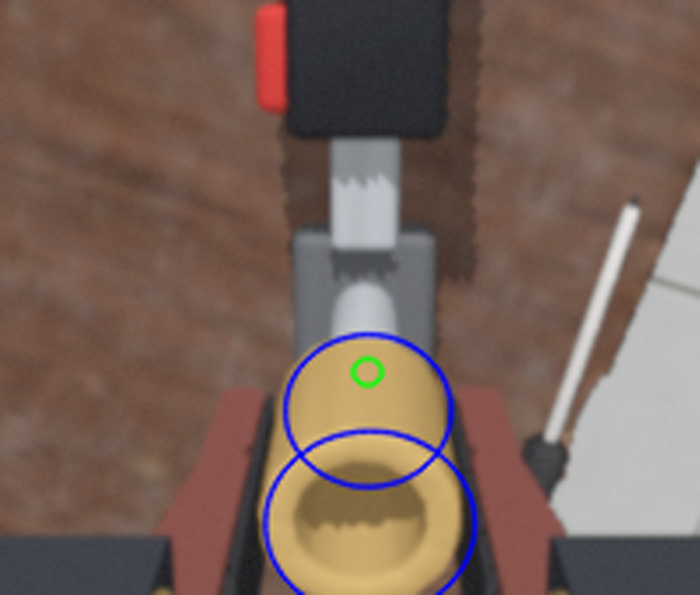

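Run:
```python
from h import *
q=np.load("gauge.npy"); c,s=np.cos(q[2]),np.sin(q[2]); A=np.array([[c,s],[-s,c]])
p=np.array([.48274,-.27019])+.001*np.array([s,-c])
for z in [.120,.113,.108,.104,.100,.095,.090,.085,.080,.077,.075,.074]:
    ctrl.move_l(np.array([*p,z]),feed=.04); ctrl.pause(.08)
    f=ctrl.get_ft_force(); P=ctrl.get_position(); print(z,P[2].round(4),(A@(P[:2]-p)*1e3).round(1),"fg",(A@f[:2]).round(1),f[2].round(1))
    if f[2]>15 or np.hypot(*f[:2])>12: break
print(ctrl.get_clock(),ctrl.get_finger_gap())
```

```text
0.12 0.12 [-0.  -0.1] fg [-0.2 -0.4] -1.0
0.113 0.1129 [-0.  0.] fg [-0.5 -0.6] -1.0
0.108 0.1079 [-0.   0.1] fg [-0.2 -0.2] -1.4
0.104 0.1039 [-0.  0.] fg [ 0.6 -0.4] -1.7
0.1 0.0999 [-0.1  0.1] fg [-0.3 -0.3] -1.6
0.095 0.0949 [-0.   0.1] fg [-0.3 -0.1] -0.6
0.09 0.0899 [-0.1  0.1] fg [-0.4 -0.4] -1.7
0.085 0.0849 [-0.1  0.1] fg [-0.3  0.7] -1.9
0.08 0.0799 [-0.  0.] fg [-0.4 -0.1] -1.7
0.077 0.077 [-0.  0.] fg [-0.2  0.3] -1.9
0.075 0.075 [-0.  0.] fg [-0.1 -0.4] -1.4
0.074 0.074 [-0. -0.] fg [-0.1 -0. ] -1.8
13.7833 0.030513575059350602
```

Run:
```python
from h import *
q=np.load("gauge.npy"); c,s=np.cos(q[2]),np.sin(q[2]); A=np.array([[c,s],[-s,c]]); R=down(q[2]-np.pi/2)
p=np.array([.48274,-.27019])+.001*np.array([s,-c])
z=.074
while z>.066:
    z-=.0006; ctrl.move_l(np.array([*p,z]),feed=.04); ctrl.pause(.05); f=ctrl.get_ft_force()
    if f[2]>8: break
print("seat",z,ctrl.get_position().round(4),f.round(1))
ctrl.gripper_open(); ctrl.pause(.2); print("gap",ctrl.get_finger_gap(),ctrl.get_ft_force().round(1))
ctrl.move_l(np.array([*p,.15]),feed=.12)
b=p+.063*np.array([c,s])+.0005*np.array([-s,c]); np.save("b.npy",b)
ctrl.move_ptp(np.array([*b,.15]),R); ctrl.pause(.2)
i=ctrl.camera_info("wrist"); a=ctrl.camera("wrist"); cv2.imwrite("pics/blk.png",a)
for w in [np.array([[x,y,.077] for x,y in ((17,18),(17,-18),(-17,-18),(-17,18))],float),np.array([[-63+16*np.cos(t),16*np.sin(t),.102] for t in np.linspace(0,6.28,40)])]:
    w[:,:2]=b+(w[:,:2]/1e3-[0,.0005])@A; u=proj(i,w); cv2.polylines(a,[np.round(u*8).astype(np.int32)],True,(0,255,0),1,cv2.LINE_AA,3)
cv2.imwrite("pics/blk_c.png",cv2.resize(a[90:270,220:420],None,fx=3.3,fy=3.3,interpolation=cv2.INTER_CUBIC)); print(ctrl.get_clock())
```

```text
seat 0.07279999999999999 [ 0.4831 -0.2712  0.0739] [-2.6  1.6 11. ]
gap 0.08803431582034243 [-0.   0.2  0.2]
16.975
```

View pics/blk_c.png

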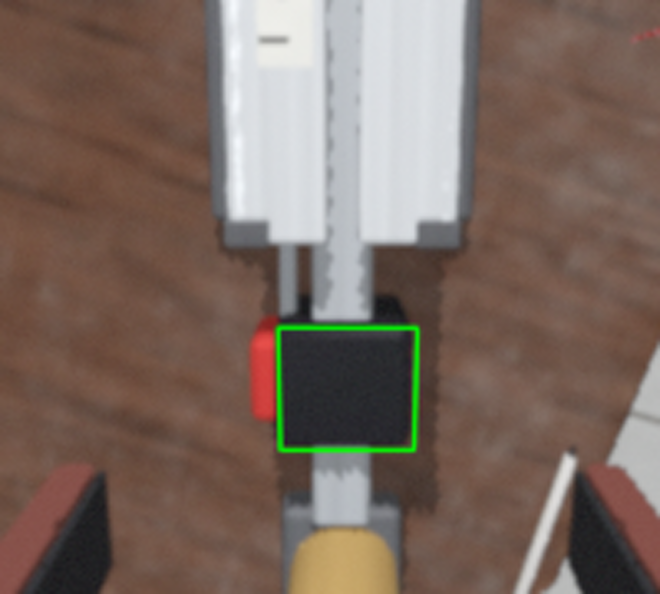

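Run:
```python
from h import *
q=np.load("gauge.npy"); c,s=np.cos(q[2]),np.sin(q[2]); A=np.array([[c,s],[-s,c]]); b=np.load("b.npy")
ctrl.move_l(np.array([*b,.037]),feed=.1)
print("down",ctrl.get_ft_force().round(1)); ctrl.grasp(); ctrl.pause(.3)
def st(n):
    f=ctrl.get_ft_force(); P=ctrl.get_position(); print(n,"gap",round(ctrl.get_finger_gap(),4),"F",round(ctrl.get_finger_force(),1),"fg",(A@f[:2]).round(1),f[2].round(1),"pos",(A@(P[:2]-b)*1e3).round(2),P[2].round(4))
st("grip")
if ctrl.get_finger_gap()<.0405:
    for d in (.003,.02,.0567):
        ctrl.move_l(np.array([*(b-d*np.array([c,s])),.037]),feed=.05); ctrl.pause(.3); st(d)
        if abs((A@ctrl.get_ft_force()[:2])[0])>15: break
i=ctrl.camera_info("wrist"); a=ctrl.camera("wrist"); cv2.imwrite("pics/fin.png",a)
import pickle; pickle.dump(i,open("fin.pkl","wb"))
u=proj(i,[[*(q[:2]+np.array([-.005,.015])@A),.084]])[0].astype(int); print(u,ctrl.get_clock())
x,y=max(u[0]-60,0),max(u[1]-50,0); print(x,y)
cv2.imwrite("pics/fin_c.png",cv2.resize(a[y:y+90,x:x+130],None,fx=6,fy=6,interpolation=cv2.INTER_CUBIC))
```

```text
down [ 0.1 -0.4  0.8]
grip gap 0.0363 F 30.0 fg [-0.2  2.1] 1.1 pos [-0.23  0.36] 0.0369
0.003 gap 0.0364 F 30.0 fg [3.4 4. ] -0.7 pos [-2.88  0.32] 0.0369
0.02 gap 0.0365 F 30.0 fg [2.5 4.9] -1.7 pos [-19.82   0.34] 0.0369
0.0567 gap 0.0361 F 30.0 fg [2.6 5.5] -0.6 pos [-56.49   0.46] 0.0369
[ 275 -187] 21.9833
215 0
```

Run:
```python
from h import *
import pickle
D=pickle.load(open("D.pkl","rb"))["hous"]; q=np.load("gauge.npy"); c,s=np.cos(q[2]),np.sin(q[2]); A=np.array([[c,s],[-s,c]])
g=lambda u,v,z:1e3*(A@(at(D,u,v,z)[:2]-q[:2]))[0]
im=cv2.imread("pics/w_hous.png"); G=cv2.cvtColor(im,cv2.COLOR_BGR2GRAY).astype(float)
x0,y0=290,30
prof=G[30:150,310:316].mean(1)
bg=cv2.GaussianBlur(prof[:,None],(1,15),5)[:,0]; d=np.clip(bg-prof,0,None)
print("camx",1e3*(A@(D["position"][:2]-q[:2]))[0])
T=[]
for k,Y in enumerate([102,144,184,224,263,302,340,378,414]):
    v=round(Y/4-.4); w=d[v-2:v+3]; vv=30+(w*np.arange(v-2,v+3)).sum()/max(w.sum(),1e-6)
    T.append(g(312.5,vv,.082)); print(k*10,round(vv,2),round(T[-1],2))
T=np.array(T); k=np.polyfit(T[[1,2,3,4,5,7,8]],np.array([10,20,30,40,50,70,80]),1)
print("scale",k,"ptr tip",np.polyval(k,g(320,55.1,.085)),"rider",np.polyval(k,g(305.9,111.6,.084)))
# subpixel blobs
hsv=cv2.cvtColor(im,cv2.COLOR_BGR2HSV).astype(int)
def cen(hsv,m,box):
    X0,X1,Y0,Y1=box; w=np.zeros(m.shape); w[Y0:Y1,X0:X1]=(m*hsv[...,1])[Y0:Y1,X0:X1]; ys,xs=np.nonzero(w); ww=w[ys,xs]; return ((xs*ww).sum()/ww.sum(),(ys*ww).sum()/ww.sum(),len(xs))
red=((hsv[...,0]<8)|(hsv[...,0]>172))&(hsv[...,1]>110); yel=(hsv[...,0]>18)&(hsv[...,0]<32)&(hsv[...,1]>110)
r=cen(hsv,red,(315,345,45,65)); y=cen(hsv,yel,(292,318,100,122)); print(r,y,"centroid diff",k[0]*(g(*r[:2],.085)-g(*y[:2],.084)))
ct=ctrl.camera("top"); cs=ctrl.camera("scene"); cv2.imwrite("pics/top1.png",ct); cv2.imwrite("pics/scene1.png",cs)
o=np.zeros((600,800,3),np.uint8)
o[:,:390]=cv2.resize(ct[140:240,325:390],(390,600),interpolation=cv2.INTER_CUBIC)
t=cv2.resize(cs[150:220,250:390],None,fx=2.9,fy=2.9,interpolation=cv2.INTER_CUBIC); o[:t.shape[0],394:394+t.shape[1]]=t[:,:406]
t=cv2.resize(cs[162:200,255:331],(400,200),interpolation=cv2.INTER_CUBIC); o[300:500,396:796]=t
cv2.imwrite("pics/final.png",o)
```

```text
camx -7.674579207745742
0 55.34 52.09
10 65.52 42.25
20 75.63 32.29
30 85.6 22.29
40 95.41 12.28
50 105.19 2.1
60 114.65 -7.92
70 124.04 -18.05
80 133.07 -27.97
scale [-0.99522552 52.12673339] ptr tip 0.44261592766193303 rider 56.942132306479834
(np.float64(329.9754151064715), np.float64(54.936835735088316), 162) (np.float64(303.40457208721546), np.float64(111.85342426279897), 74) centroid diff -57.1893679474509
```

View pics/final.png

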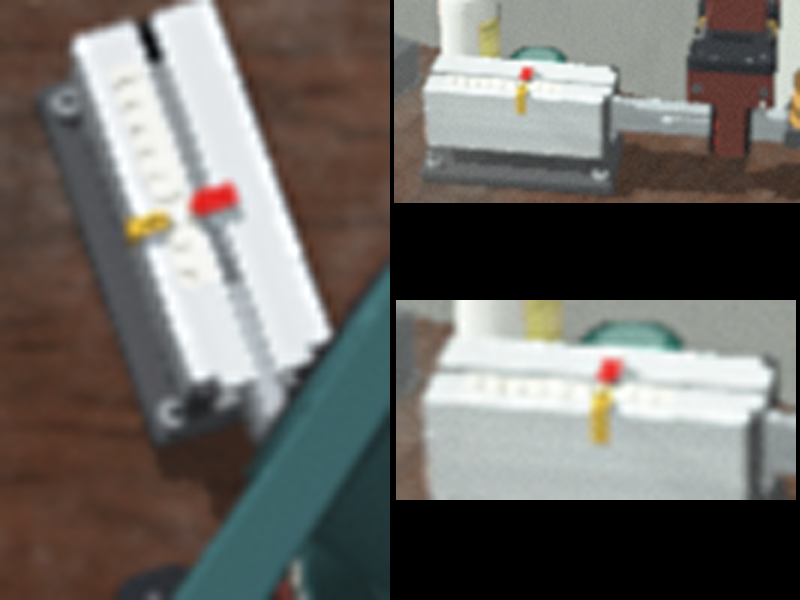

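Run:
```python
from h import *
q=np.load("gauge.npy"); c,s=np.cos(q[2]),np.sin(q[2]); A=np.array([[c,s],[-s,c]])
for n,box in (("top",(335,375,140,195)),("scene",(258,330,160,200))):
  i=ctrl.camera_info(n)
  for k in "01":
    h=cv2.cvtColor(cv2.imread(f"pics/{n}{k}.png"),cv2.COLOR_BGR2HSV).astype(int); X0,X1,Y0,Y1=box; h=h[Y0:Y1,X0:X1]
    red=((h[...,0]<8)|(h[...,0]>172))&(h[...,1]>90); yel=(h[...,0]>15)&(h[...,0]<34)&(h[...,1]>90)
    o=[]
    for m,z in((red,.086),(yel,.084 if n=="top" else .08)):
        w=m*h[...,1]; ys,xs=np.nonzero(w); ww=w[ys,xs]; o.append(1e3*(A@(at(i,X0+(xs*ww).sum()/ww.sum(),Y0+(ys*ww).sum()/ww.sum(),z)[:2]-q[:2])))
    print(n,k,o[0].round(2),o[1].round(2),"dx",(o[0]-o[1])[0].round(2))
P=ctrl.get_position(); print(A@(P[:2]-np.load("b.npy"))*1e3)
```

```text
top 0 [52.71 -3.65] [-5.16 24.93] dx 57.87
top 1 [-3.86 -3.73] [-5.06 24.75] dx 1.2
scene 0 [53.47 -0.62] [ 19.5 -17.6] dx 33.97
scene 1 [-2.87  0.21] [ 19.32 -17.45] dx -22.18
[-56.49617236   0.44428258]
```

Run:
```python
from h import *
q=np.load("gauge.npy"); c,s=np.cos(q[2]),np.sin(q[2]); A=np.array([[c,s],[-s,c]]); b=np.load("b.npy")
ctrl.move_l(np.array([*(b-.0574*np.array([c,s])),.037]),feed=.02); ctrl.pause(.5)
print(A@(ctrl.get_position()[:2]-b)*1e3,ctrl.get_finger_gap(),ctrl.get_finger_force(),ctrl.get_clock())
print(ctrl.sign_off())
```

```text
[-56.98136551   0.47392508] 0.03630802879184818 29.995684325695038 22.8333
the job is handed in; nothing more can be done
None
```

I seated the sleeve on the spigot, pinched the block with the button in, drew the arm out about 57 mm to the rider (measured to within about 1 mm) and handed the job in still holding it at 22.8 s; I did not check the final pointer position in a picture after the last 0.5 mm adjustment.

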